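Clear the photometer lid, test its catch and hold the sample compartment open

TASK

A red-capped reference cell has been left standing on the lid of the photometer: put it back upright and fully down in the red socket of the rack and let go of it. Then tug the lid firmly up by its bar handle, without having touched the red release tab: if the lid comes, just carry on opening it; if the hidden catch holds it, slide the tab fully to its open end and lift the lid. Raise the lid by at least 45 degrees and finish while still holding it open there with the fingers, because it falls shut by itself; leave the green cell, the bottle, the jar and the mouse alone.

Things in the scene. Friction and masses are not known exactly. Their poses are not given: they have to be found in the camera images.
- photometer: White bench photometer, a fixed box, 360 mm deep (x -180 to 180), 340 wide (y -210 to 130), 110 high. Its top has a sample well under the lid. Origin on the table under the middle of the lid's width; x points from the handle side (near the robot) to the hinge side, y to the left, z up. A black display on its deck right of the lid (centre x 40, y -145) reaches 150 mm above the table.
- lid (a joint): Hinge angle of the grey lid (rad): 0 closed, grows as its front is lifted, stop at 1.25. Plate 185 x 150 x 10 mm, about 0.35 kg, top 120 mm above the table; falls shut when let go. A free lid lifts with 2 to 4 N (more if pinched hard or led off its arc). Whether the hidden bolt holds it (about half the time) is only felt: a caught lid stops firmly after 2 to 4 mm of lift at the handle.
- lid_hinge (a point): Point on the lid's hinge line at the middle of its width, 115 mm above the table; its x axis points along the lid away from the handle, y along the hinge, and it turns with the lid.
- lid_handle (a point): Middle of the lid's steel bar handle: a round bar 12 mm thick, 80 mm long, along the photometer's y, on a post at each end; its axis 40 mm above the lid's top, 160 mm above the table when closed. On the lid it lies 165 mm in front of the hinge line and 45 mm above it. It can turn between pads that pinch it from above.
- latch: Black latch housing, 40 (x) x 85 (y) x 12 mm, fixed on the photometer's deck in front of the lid and to the left of the handle; origin at the centre of its underside, 110 mm above the table. It carries the release tab on top and, hidden below the lid, a sliding bolt.
- release (a joint): Travel of the red release tab in m: 0 to 0.024, along the photometer's +y (to its left, away from the handle), starting at 0 to 0.003. It stays where it is left (friction about 1.5 N, up to 3 N with the bolt). Sliding it to its open end draws the bolt back (the lid is surely free beyond 0.020), and the bolt stays back; the tab does not show where the bolt is.
- release_tab (a point): Middle of the red release tab, a block 22 (x) x 12 (y, its sliding direction) x 30 mm high standing on the latch housing; the point is 18 mm above the tab's foot, 12 mm below its top, and 140 mm above the table. It moves with the tab.
- cell_red: Red-capped reference cell: a square metal block 24 x 24 x 80 mm with a 20 mm red plastic cap as its top part, 0.09 kg. Origin at the centre of its underside, z up. It starts standing on the lid, at least 75 mm behind the handle, turned up to 35 degrees either way.
- socket_red: Red socket block 60 x 60 x 40 mm fixed on the rack's aluminium tray (underside 8 mm, top 48 mm above the table), with a square hole 27 x 27 mm, 30 mm deep, sides parallel to the block's x and y. Origin at the centre of its underside. Red, blue and green blocks stand in a row along their x, 80 mm apart, in any order; the blue one is empty too.
- socket_red_floor (a point): Centre of the floor of the red socket's hole, 18 mm above the table and 30 mm below the hole's mouth; a seated cell's origin is here.
- socket_blue: Blue socket block, same shape, empty, to be left empty. Origin at the centre of its underside.
- socket_green: Green socket block, same shape; the green cell stands in it. Origin at the centre of its underside.
- cell_green: Green-capped cell, same shape as the red one, seated in the green socket, its top 98 mm above the table. To be left alone. Origin at the centre of its underside.
- reagent: Amber bottle with red cap, 72 mm diameter, 170 mm high, on the table to the right of the photometer. To be left alone. Origin at the centre of its underside.
- jar: Clear jar with blue cap, 64 mm diameter, 130 mm high, on the table beyond the rack. To be left alone. Origin at the centre of its underside.
- mouse: Turquoise and white computer mouse, 95 x 56 x 30 mm, on the table to the front right. To be left alone. Origin at the centre of its underside.
There are look-alikes about, which are no part of the job. What is shaped like the cell_red but blue or orange is not meant.

How it is judged:
By the outcome, as a careful person would: the job done as asked, in the order asked, and still so for the second after the job is handed in, while the arm keeps its last pose, push and grip.
It also fails if it takes over 72 s, if anything falls off the work surface, if the arm or the gripper's body presses on something with over 40 N, if the wrist force passes 120 N, or if a joint passes its speed limit or range.

ROBOT

A 6-joint arm with a two-finger parallel gripper is mounted at the origin on the work surface. World frame = base frame: x ahead of the robot, y to its left, z up, the work surface at z = 0. Lengths are in mm, angles in rad, forces in N, time in s.
With the tool pointing down it reaches from about 300 to 775 mm from the base axis. Payload 14.6 kg.
Tool frame: the origin (TCP) lies between the finger pads; the fingertips stand ahead of it and the grasp point (between the pads) lies 11 mm behind it (manip.finger_overhang is the z of the fingertips in the tool frame, in mm); z points along the fingers, y is the line along which they close (so a half turn about z gives the same grasp; the last joint's range is limited). The gripper opens to 94 mm and grips with 3 to 60 N. Pads are 16 mm wide; open, the fingers measure 119 mm over their backs; the gripper's body (75 mm by 177 mm) begins 78 mm behind the grasp point.
Start: joints at [-1.268, 0.3, 1.521, -0, 1.321, -0.067], TCP at [198.778, -512.812, 213.446] pointing down, gripper open.
Joint ranges: [-3.03, 3.03], [-0.79, 2.21], [0.23, 2.52], [-1.04, 4.18], [0, 3.07], [-2.55, 2.55]. Speed limits (rad/s): [2.22, 2.22, 2.57, 3.14, 3.14, 3.14].

INTERFACE

Orientations are given as [roll, pitch, yaw] about the fixed x, y, z axes, in that order (R = Rz(yaw) Ry(pitch) Rx(roll)).
In Python, from cell import manip gives the robot as it stands.
- The arm moves only by the tool jog_arm, never from a script. Its argument "series" is a list of rows, each a list of 7 numbers: the shift along the world's x, y, z as a fraction of full scale, then the turn, a rotation vector about the world's x, y, z as a fraction of full scale, then the closure, from 0 (fully open) to 1 (shut). In form: [[dx, dy, dz, wx, wy, wz, fingers], ...]. A call has 1 to 8 rows; each row is the pose to reach, as a shift and turn from the pose commanded when the call began; what a row does not reach only later rows make up. Full scale, the value 1, is 120 mm for a shift and 90 degrees for a turn. A row lasts 1/12 s, in which the tool goes at most 41.7 mm and 7.16 degrees, less where a joint would pass 70% of its speed; a pose out of reach is approached as far as the arm can. A call with a number of a shift or a turn outside -1 to 1 is refused whole. A call with a gripper value outside its range is refused whole. The fingers move at their own pace and stop on an object; "grip_force" is the grip in N (left out, the last holds). Time passes only in rows, so rows that repeat a pose let the fingers close. It gives the time, the measured TCP pose, the force, the opening and the grip force at its end, in the units of the state.
- manip.read_state(): the state, without advancing time (a new reading comes with each control period).
- manip.camera(name): name is "side" or "top" or "wrist"; returns a dict with "frame" (384x512x3 uint8, red, green, blue), "vfov" (degrees; the focal length in pixels is half the picture's height over the tangent of half this angle, whatever the lens; pixels are square), "cx", "cy" (the principal point, pixels), "R" (3x3) and "t" (3): a world point X has camera coordinates R X + t; the wrist camera has in their place "hand_eye" (4x4, takes a point from camera to tool coordinates, whose origin is the TCP and whose axes are the flange's). Camera axes: x right, y down, z forward; pixel columns grow to the right and rows downward; lengths in mm; the calibration is good to about 2 mm. The wrist camera is an equidistant fisheye: a pixel r from the principal point sees the ray r / f radians off the axis. A picture is of the moment at which its call begins: read the wrist's pose just before it. There is no depth.
- manip.sign_off(): hands the job in; it is judged then, once.
The state is a dict: "clock": time; "joints": joint angles; "qd": joint speeds; "effort": joint torques, N m; "eef_pos": TCP position; "eef_rot": TCP orientation; "wrist_force": force on the tool from outside, world axes, zero at the start; "moment": the same for the moment, N m; "finger_gap": finger opening in mm; "finger_force": force on a finger pad.
Only numpy, scipy, OpenCV 4.12 (cv2) and the standard library are available. Lean on these libraries where they do the work, as an engineer would, in place of code of your own. Each camera call takes 0.05 s, during which the arm holds its last target. There are 200 camera calls.

## Working session

There is one attempt and no reset: what is moved stays moved. The work goes in short steps, Python scripts to look and compute and a tool call to move; the robot and the scene stay as the last step left them, time stands still between calls to the robot, and variables do not carry over. Pictures are saved under pics/ and viewed, at most 10 in all, crops included, and the job is handed in when it is done.

Besides the shell and the picture viewer there is one more tool, called by a JSON object that holds its "name" and its "arguments". jog_arm: Moves the arm, as the interface text tells. Its arguments: {"type":"object","properties":{"series":{"type":"array"},"grip_force":{"type":"number"}},"required":["series"]}

```bash
mkdir -p pics; ls; python3 - <<'E'
from cell import manip
import cv2,numpy as np
s=manip.read_state();print(s, manip.finger_overhang)
for n in("side","top"):
    c=manip.camera(n);cv2.imwrite(f"pics/{n}0.png",c["frame"][:,:,::-1]);np.savez(f"{n}0.npz",**c)
    print(n,c["vfov"],c["cx"],c["cy"],np.round(-np.array(c["R"]).T@np.array(c["t"])),np.round(c["R"],2).tolist())
a=cv2.imread("pics/side0.png");b=cv2.imread("pics/top0.png")
cv2.imwrite("pics/side0b.png",cv2.resize(a,(800,600)));cv2.imwrite("pics/top0b.png",cv2.resize(b,(800,600)))
E
```

```text
pics
{'clock': 0.0, 'joints': array([-1.26762465e+00,  3.00505201e-01,  1.52159333e+00,  2.51789530e-09,
        1.32071434e+00, -6.65968715e-02]), 'qd': array([-0.00082839, -0.00023315, -0.00062146, -0.00055172,  0.00014287,
        0.00061455]), 'effort': array([ 2.07785175e-03, -5.31804764e+01, -3.52732122e+01,  7.09599629e-02,
        2.44526449e-02, -9.20318575e-05]), 'eef_pos': array([ 198.68997038, -512.57491996,  212.86244302]), 'eef_rot': array([-3.14037513e+00, -8.12055860e-05,  3.69768497e-01]), 'wrist_force': array([-0.50347089,  0.05472131, -0.267589  ]), 'moment': array([-0.00350921,  0.00770623,  0.0199539 ]), 'finger_force': 0.0, 'finger_gap': 94.04199480416048} 8.0
side 56.278548490256355 253.29618911741818 190.23072501701736 [106. 700. 756.] [[-0.88, -0.48, 0.0], [-0.29, 0.54, -0.79], [0.38, -0.69, -0.61]]
top 52.02929436087547 258.0763222624978 189.78885281358657 [ 309.  -27. 1437.] [[0.02, -1.0, 0.02], [-0.99, -0.02, -0.16], [0.16, -0.02, -0.99]]
```

View pics/side0b.png

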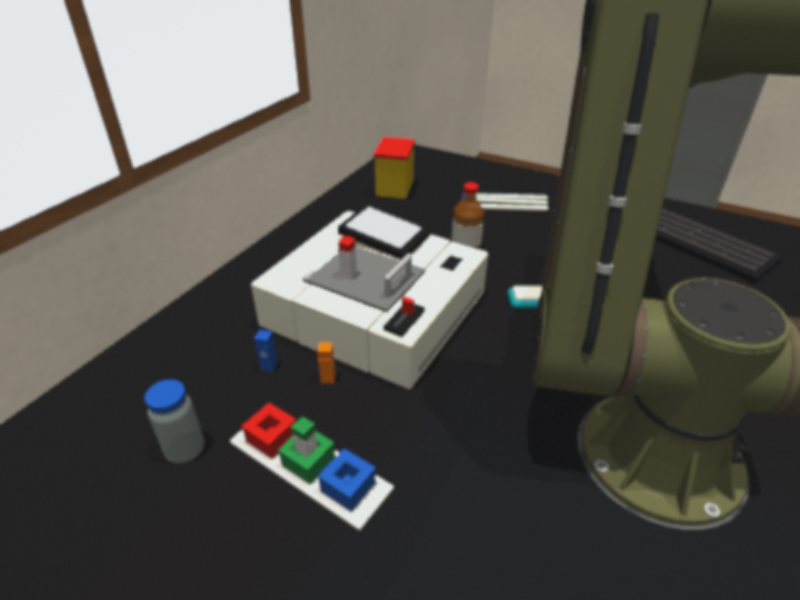

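View pics/top0b.png

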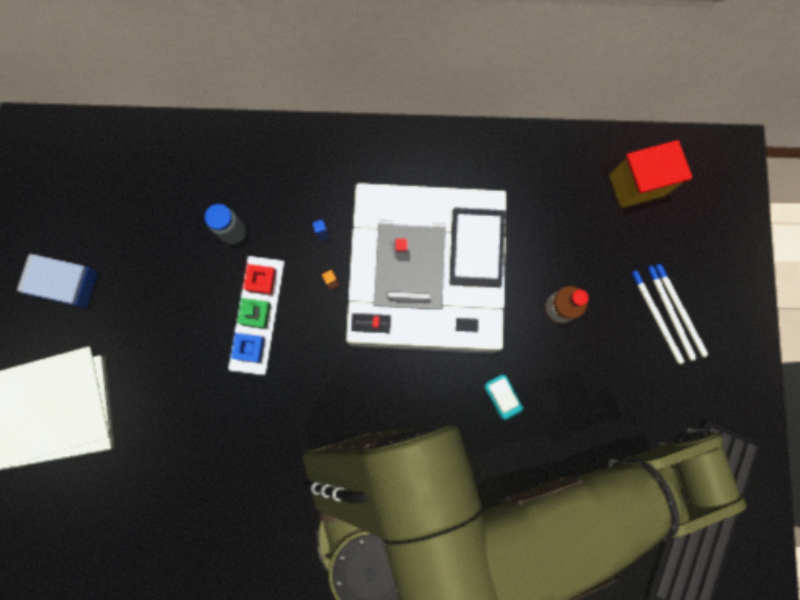

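Side view (800x600): the red-capped cell is on the grey lid at (347,250), with the tab at (407,305) and the red socket at (270,428). Top view: the cell is at (401,245), the tab at (376,322) and the red socket at (260,279). The blue (320,227) and orange (329,278) cells stand on the table and are look-alikes. The bottle cap (580,298) and the red box are not the target either.

```bash
cat > h.py <<'E'
import numpy as np,cv2
def load(n): return dict(np.load(n,allow_pickle=True))
def ray(c,u,v):
    f=c["frame"].shape[0]/2/np.tan(np.radians(c["vfov"])/2)
    d=c["R"].T@np.array([(u-c["cx"])/f,(v-c["cy"])/f,1.]);return -c["R"].T@c["t"],d/np.linalg.norm(d)
def onz(c,u,v,z):
    o,d=ray(c,u,v);return o+d*(z-o[2])/d[2]
def tri(a,b):
    (o1,d1),(o2,d2)=a,b
    s=np.linalg.lstsq(np.c_[d1,-d2],o2-o1,rcond=None)[0]
    p,q=o1+s[0]*d1,o2+s[1]*d2;return (p+q)/2,np.linalg.norm(p-q)
def comps(m,amin=12):
    n,l,st,ce=cv2.connectedComponentsWithStats(m.astype(np.uint8))
    for i in range(1,n):
        if st[i,4]>=amin: yield ce[i],st[i],(l==i)
def hsv(c): return cv2.cvtColor(c["frame"],cv2.COLOR_RGB2HSV)
def red(h): return ((h[...,0]<6)|(h[...,0]>174))&(h[...,1]>150)&(h[...,2]>70)
def hue(h,a,b): return (h[...,0]>=a)&(h[...,0]<=b)&(h[...,1]>110)&(h[...,2]>50)
E
python3 - <<'E'
from h import *
T,S=load("top0.npz"),load("side0.npz")
for n,c in(("T",T),("S",S)):
    h=hsv(c)
    for k,m in(("r",red(h)),("g",hue(h,45,80)),("b",hue(h,100,125)),("bright r",red(h)&(h[...,2]>200))):
        for ce,st,_ in comps(m): print(n,k,ce.round(1),st)
a=T["frame"][100:240,200:340];b=S["frame"][120:240,160:320]
cv2.imwrite("pics/crop0.png",np.hstack([cv2.resize(a,(450,450),interpolation=2),cv2.resize(b,(350,450),interpolation=2)])[:,:,::-1])
# lid/handle/photometer outline
h=hsv(T); w=((h[...,1]<40)&(h[...,2]>150)).astype(np.uint8)
for ce,st,m in comps(w,2000): print("white",ce,st)
E
```

```text
T r [421.6 105.8] [401  89  43  34 984]
T r [256.4 156.5] [253 153   7   8  50]
T r [165.6 178.3] [156 170  20  18 297]
T r [370.8 190.1] [365 185  12  11 100]
T r [240.3 205.9] [238 202   5   8  30]
T g [161.7 199.9] [152 191  20  19 260]
T b [138.8 138.1] [130 130  18  17 254]
T b [204.6 146.2] [200 140  10  14  99]
T b [420.2 173.3] [415 168  12  11  94]
T b [ 54.5 183.8] [ 47 171  15  26 195]
T b [407.4 176.8] [404 172   8  10  52]
T b [157.7 222.1] [147 213  22  19 319]
T bright r [421.8 105.8] [402  90  40  32 850]
T bright r [256.4 156. ] [253 153   7   7  43]
T bright r [165.3 177.9] [156 170  19  17 222]
T bright r [371. 190.] [367 186   9   9  65]
T bright r [240.1 205.6] [239 203   3   6  17]
S r [252.2  94.1] [240  88  25  14 269]
S r [301.  119.5] [296 116  11   8  68]
S r [221.9 154.8] [218 150  10  11  80]
S r [260.5 195.7] [257 190   8  11  64]
S r [171.6 273.5] [154 257  35  35 712]
S g [196.2 288.2] [179 266  35  42 701]
S b [169.5 223.4] [162 210  15  28 302]
S b [105.2 252.5] [ 92 242  27  23 482]
S b [221.9 305.3] [203 286  38  40 907]
S bright r [252.2  93.3] [240  88  24  12 218]
S bright r [301.1 118.8] [298 118   7   3  18]
S bright r [221.2 153.4] [218 152   8   4  24]
S bright r [171.6 270.8] [156 259  32  25 312]
white [267.71948052 171.41077922] [ 222  117  102  107 7700]
white [ 33.54075412 261.57665387] [   0  222   71   78 4429]
```

View pics/crop0.png

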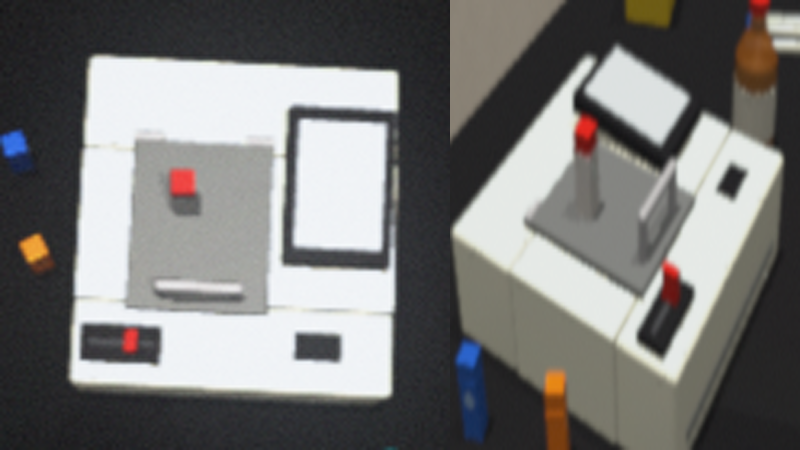

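The crop confirms it. The cell standing on the grey lid has a red cap on a metal body, at (182,183) in the left half and (587,135) in the right. The blue and orange ones on the table are the look-alikes. Next, coarse positions.

```bash
python3 - <<'E'
from h import *
T,S=load("top0.npz"),load("side0.npz")
h=hsv(T); w=((h[...,1]<40)&(h[...,2]>150)).astype(np.uint8)
for ce,st,m in comps(w,2000):
    if ce[0]<100: continue
    cn=max(cv2.findContours(m.astype(np.uint8),0,2)[0],key=cv2.contourArea)
    hull=cv2.convexHull(cn); q=cv2.approxPolyDP(hull,6,True)[:,0]
    P=[onz(T,u,v,110)[:2].round(0).tolist() for u,v in q]; print("box quad",q.tolist(),P)
    print([round(float(np.hypot(*(np.array(P[i])-P[i-1])))) for i in range(len(P))])
print("cell cap", onz(T,256.4,156,200), tri(ray(T,256.4,156.3),ray(S,221.9,154.8)))
print("tab top", onz(T,240.1,205.4,152), tri(ray(T,240.2,205.7),ray(S,260.5,195.7)))
for k,a in dict(red=(165.3,177.9),green=(161.7,199.9),blue=(157.7,222.1)).items(): print(k,onz(T,*a,46))
print("bottle",onz(T,371,190,170),"jar",onz(T,138.8,138.1,130), "greencell?")
# handle: bright pixels on the lid (crop x 200+155/3.2.. )
cr=T["frame"][186:196,244:280].mean(2);print(cr.astype(int))
E
```

```text
box quad [[229, 117], [323, 123], [320, 223], [222, 218]] [[775.0, 59.0], [762.0, -272.0], [410.0, -261.0], [420.0, 70.0]]
[355, 331, 352, 331]
cell cap [614.77379671 -39.83637928 200.        ] (array([614.23467939, -40.12228444, 196.22422307]), np.float64(1.0316099693549405))
tab top [458.8322079    9.45875004 152.        ] (array([459.42923865,   9.4722238 , 137.43054803]), np.float64(0.23585506382137036))
red [563.77704957 282.81848872  46.        ]
green [484.15838867 290.90127245  46.        ]
blue [405.21486603 300.19714108  46.        ]
bottle [ 517.80354135 -418.34535283  170.        ] jar [684.10860848 362.1404876  130.        ] greencell?
[[166 160 155 150 147 147 149 151 152 148 146 148 161 166 166 169 166 165
  165 164 163 166 161 163 160 162 163 159 164 164 163 167 164 166 164 167]
 [165 159 153 150 170 194 197 200 196 197 195 195 198 197 196 193 191 179
  176 170 170 169 159 160 154 153 153 155 152 155 164 164 162 164 166 167]
 [162 161 155 153 185 223 228 231 232 229 230 230 228 228 227 226 224 217
  217 215 213 209 205 202 206 199 203 199 198 200 189 172 164 168 166 1
[... 347 characters left out ...]
 103 107 109 110 112 113 118
  120 132 131 135 136 137 136 139 140 136 137 135 136 145 165 165 166 166]
 [164 163 164 160 148 126 104 102 107 103  98  95 102 102 103 104 102 103
  102 107 103 103 101 102 104  99 106  99  92  94 100 119 144 162 166 165]
 [160 161 163 163 160 153 145 149 145 134 109 106 106 109 107 107 109 108
  106 106 110 108 108 107 111 108 108 106 104 104 108 130 154 165 165 167]
 [160 162 165 163 161 160 162 161 161 151 148 143 149 146 144 149 149 149
  148 146 146 149 151 149 149 149 147 145 147 146 147 159 163 167 165 167]
 [153 151 157 161 158 152 155 160 162 161 160 159 163 163 162 161 162 161
  161 161 162 163 161 164 164 167 161 164 162 162 164 165 164 164 166 166]]
```

{"name": "jog_arm", "arguments": {"series": [[0.4,0.4,1,0,0,0,0],[0.83,0.98,1,0,0,0,0],[0.83,0.98,1,0,0,0,0],[0.83,0.98,1,0,0,0,0],[0.83,0.98,1,0,0,0,0],[0.83,0.98,1,0,0,0,0]]}}

```text
clock: 0.6
eef_pos: [301.0, -392.8, 337.2]
eef_rot: [3.136, -0.002, 0.373]
wrist_force: [-0.8, 0.2, 0.2]
finger_gap: 94.1
finger_force: 0.0
```

{"name": "jog_arm", "arguments": {"series": [[0.83,0.98,0.2,0,0,-0.1,0],[0.83,0.98,0.2,0,0,-0.2,0],[0.83,0.98,0.2,0,0,-0.2,0],[0.83,0.98,0.2,0,0,-0.2,0],[0.83,0.98,0.2,0,0,-0.2,0]]}}

```text
clock: 1.02
eef_pos: [400.9, -273.8, 358.0]
eef_rot: [-3.141, -0.001, 0.06]
wrist_force: [-0.2, 0.0, 0.2]
finger_gap: 94.0
finger_force: 0.0
```

{"name": "jog_arm", "arguments": {"series": [[0.83,0.98,0,0,0,0,0],[0.83,0.98,0,0,0,0,0],[0.83,0.98,0,0,0,0,0],[0.83,0.98,0,0,0,0,0],[0.83,0.98,0,0,0,0,0]]}}

```text
clock: 1.43
eef_pos: [499.6, -157.1, 356.1]
eef_rot: [-3.14, 0.002, 0.06]
wrist_force: [0.1, -0.9, -0.8]
finger_gap: 94.0
finger_force: 0.0
```

{"name": "jog_arm", "arguments": {"series": [[0.5,0.98,0,0,0,0,0],[0.5,0.98,0,0,0,0,0],[0.5,0.98,0,0,0,0,0],[0.5,0.98,0,0,0,0,0],[0.5,0.98,0,0,0,0,0]]}}

```text
clock: 1.85
eef_pos: [558.0, -41.4, 356.2]
eef_rot: [-3.141, 0.002, 0.058]
wrist_force: [-0.5, -1.0, -0.9]
finger_gap: 93.9
finger_force: 0.0
```

```bash
cat >> h.py <<'E'
from scipy.spatial.transform import Rotation as Ro
def wrist(name):
    from cell import manip
    s=manip.read_state();c=manip.camera("wrist");c["p"]=s["eef_pos"];c["rpy"]=s["eef_rot"]
    np.savez(name+".npz",**c);print(s["clock"],c["p"].round(1),c["rpy"].round(3),s["wrist_force"].round(1),s["finger_gap"]);return c
def wray(c,u,v):
    f=c["frame"].shape[0]/2/np.tan(np.radians(c["vfov"])/2)
    x=np.array([u-c["cx"],v-c["cy"]]);r=np.linalg.norm(x)+1e-9;th=r/f
    d=np.r_[np.sin(th)*x/r,np.cos(th)];R=Ro.from_euler("xyz",c["rpy"]).as_matrix();H=c["hand_eye"]
    return R@H[:3,3]+c["p"],R@H[:3,:3]@d
def wonz(c,u,v,z):
    o,d=wray(c,u,v);return o+d*(z-o[2])/d[2]
E
python3 - <<'E'
from h import *
c=wrist("w1");print(c["hand_eye"].round(2),c["vfov"],c["cx"],c["cy"])
cv2.imwrite("pics/w1.png",cv2.resize(c["frame"],(800,600))[:,:,::-1])
h=hsv(c)
for ce,st,m in comps(red(h),40): print("red",ce.round(1),st)
E
```

```text
1.85 [558.  -41.4 356.2] [-3.141e+00  2.000e-03  5.800e-02] [-0.5 -1.  -0.9] 93.89803397207959
[[   0.     -0.96   -0.27   79.43]
 [   1.      0.      0.     -0.24]
 [  -0.     -0.27    0.96 -171.94]
 [   0.      0.      0.      1.  ]] 65.70646984690485 255.1678380746556 191.75011713420304
red [260.  128.3] [249 118  22  22 451]
red [ 84.3 146.6] [  67  130   37   35 1178]
red [484.3 213.2] [475 203  19  22 311]
red [217.8 234.5] [213 224  10  21 172]
```

View pics/w1.png

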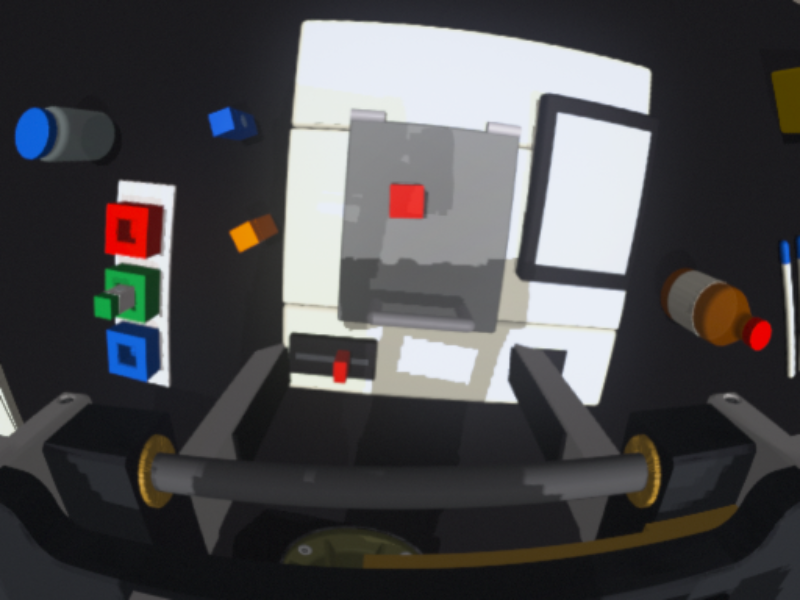

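The wrist view shows the cap at (407,201), the handle bar from (370,320) to (473,325), the tab at (340,367), and the sockets red (125,229), green (125,295) and blue (127,352). The green cell is in its socket.

```bash
python3 - <<'E'
from h import *
c=load("w1.npz");h=hsv(c);f=c["frame"]
def edges(m,z,name):
    cn=max(cv2.findContours(m.astype(np.uint8),0,1)[0],key=cv2.contourArea)
    P=np.array([wonz(c,u,v,z)[:2] for u,v in cn[:,0]],np.float32)
    r=cv2.minAreaRect(P);print(name,np.round(r[0],1),np.round(r[1],1),round(r[2],1));return r
V=h[...,2]
for ce,st,m in comps(red(h),40):
    vals=V[m];print(ce.round(),np.percentile(vals,[10,30,50,70,90]))
    x=ce[0]
    if 240<x<280: edges(m,200,"cap all"); edges(m&(V>np.percentile(vals,50)-25),200,"cap top")
    if x<100: 
        edges(m,48,"redsock all"); t=m&(V>np.percentile(vals,60)-25); edges(t,48,"redsock top")
    if 210<x<225: edges(m,152,"tab all")
for n,a,b in(("green",45,80),("blue",100,125)):
    for ce,st,m in comps(hue(h,a,b),300):
        v=V[m];print(n,ce.round(),st,np.percentile(v,[10,50,90])); 
        if ce[0]<110: edges(m&(V>np.percentile(v,50)-20),48,n)
# lid grey polygon
for n,(u,v) in dict(hl=(370,320),hr=(473,325)).items(): print(n,wonz(c,u/1.5625,v/1.5625,162).round(1))
for n,(u,v) in dict(bl=(349,112),br=(521,128),fl=(340,318),fr=(495,331)).items(): print(n,wonz(c,u/1.5625,v/1.5625,120).round(1))
for n,(u,v) in dict(lat_fl=(290,374),lat_fr=(377,379),lat_bl=(290,333),lat_br=(377,340)).items(): print(n,wonz(c,u/1.5625,v/1.5625,122).round(1))
g=lambda x0,y0,x1,y1:cv2.resize(f[y0:y1,x0:x1],(400,400),interpolation=2)
cv2.imwrite("pics/w1c.png",np.hstack([g(60,120,120,180),g(210,180,310,280)])[:,:,::-1])
E
```

```text
[260. 128.] [218. 227. 229. 231. 237.]
cap all [617.1 -42.5] [23.3 23.2] 3.5
cap top [616.6 -43. ] [22.2 22. ] 3.2
[ 84. 147.] [ 86.  100.  220.5 236.9 237. ]
redsock all [567.3 271.5] [81.5 63.9] 86.2
redsock top [567.1 280.7] [58.2 58.9] 84.7
[484. 213.] [ 80.  96. 221. 236. 236.]
[218. 234.] [ 96.  105.6 201.5 219.7 221.9]
tab all [467.    5.8] [30.7 12.7] 0.4
green [ 82. 188.] [  60  169   42   37 1042] [ 56. 129. 166.]
green [487.9 289.7] [59.8 59.3] 83.3
blue [22. 85.] [  9  68  28  35 767] [ 73. 217. 219.]
blue [696.9 440.4] [62.  62.9] 52.4
blue [148.  79.] [133  68  32  22 525] [ 73.  85. 226.]
blue [ 84. 225.] [  67  206   35   40 1115] [ 77. 138. 221.]
blue [407.8 298. ] [61.8 61.7] 83.8
hl [515.1 -19.8 162. ]
hr [ 515.6 -106.2  162. ]
bl [688.    9.6 120. ]
br [ 685.6 -141.7  120. ]
fl [501.2  10.1 120. ]
fr [ 496.7 -136.   120. ]
lat_fl [440.9  58.6 122. ]
lat_fr [442. -27. 122.]
lat_bl [483.9  57.6 122. ]
lat_br [482.4 -25.3 122. ]
```

View pics/w1c.png

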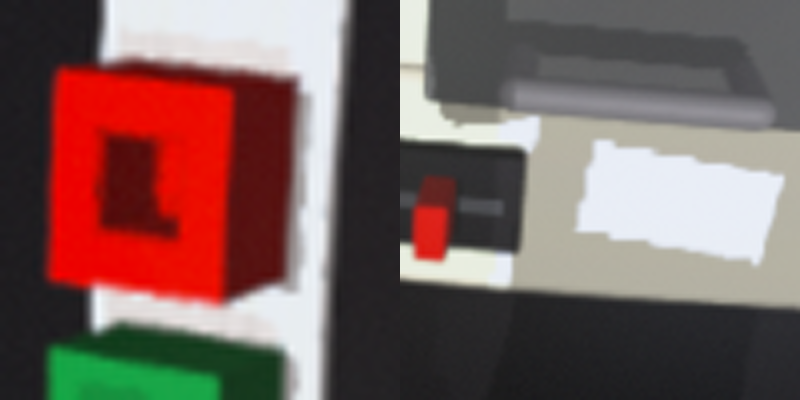

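{"name": "jog_arm", "arguments": {"series": [[0.3,-0.01,-0.3,0,0,0,0],[0.49,-0.01,-0.6,0,0,0,0],[0.49,-0.01,-0.8,0,0,0,0],[0.49,-0.01,-0.8,0,0,0,0],[0.49,-0.01,-0.8,0,0,0,0],[0.49,-0.01,-0.8,0,0,0,0]]}}

```text
clock: 2.4
eef_pos: [616.2, -44.9, 264.1]
eef_rot: [3.141, -0.003, 0.054]
wrist_force: [-0.0, 0.4, 0.8]
finger_gap: 94.2
finger_force: 0.0
```

```bash
python3 - <<'E'
from h import *
c=wrist("w2");h=hsv(c);V=h[...,2]
for ce,st,m in comps(red(h),40):
    cn=max(cv2.findContours(m.astype(np.uint8),0,1)[0],key=cv2.contourArea)
    print(ce.round(),st)
    if 200<ce[0]<320:
      for z,mm in((200,m),(200,m&(V>np.percentile(V[m],50)-25))):
        cn=max(cv2.findContours(mm.astype(np.uint8),0,1)[0],key=cv2.contourArea)
        r=cv2.minAreaRect(np.array([wonz(c,u,v,z)[:2] for u,v in cn[:,0]],np.float32));print(r)
cv2.imwrite("pics/w2.png",c["frame"][:,:,::-1])
E
```

```text
2.4 [616.2 -44.9 264.1] [ 3.141e+00 -3.000e-03  5.400e-02] [-0.   0.4  0.8] 94.16084335348586
[ 58. 191.] [  38  169   41   45 1567]
[252. 203.] [239 188  28  31 858]
((619.2987670898438, -42.3408317565918), (26.33039093017578, 22.89008331298828), 3.131267547607422)
((618.4495239257812, -42.379676818847656), (24.615129470825195, 22.89129066467285), 3.1694910526275635)
[506. 269.] [498 258  14  21 215]
```

{"name": "jog_arm", "arguments": {"series": [[0.01,0.018,-0.25,0,0,0,0],[0.01,0.018,-0.5,0,0,0,0],[0.01,0.018,-0.7,0,0,0,0],[0.01,0.018,-0.783,0,0,0,0],[0.01,0.018,-0.783,0,0,0,0],[0.01,0.018,-0.783,0,0,0,0]]}}

```text
clock: 2.95
eef_pos: [618.2, -41.7, 169.8]
eef_rot: [3.141, -0.003, 0.056]
wrist_force: [0.7, -0.2, 1.3]
finger_gap: 93.9
finger_force: 0.0
```

{"name": "jog_arm", "arguments": {"series": [[0,0,0,0,0,0,1],[0,0,0,0,0,0,1],[0,0,0,0,0,0,1],[0,0,0,0,0,0,1],[0,0,0,0,0,0,1],[0,0,0,0,0,0,1],[0,0,0,0,0,0,1],[0,0,0,0,0,0,1]], "grip_force": 15}}

```text
clock: 3.62
eef_pos: [617.6, -41.5, 167.5]
eef_rot: [-3.142, 0.0, 0.056]
wrist_force: [0.3, 0.2, 0.5]
finger_gap: 43.9
finger_force: 0.0
```

{"name": "jog_arm", "arguments": {"series": [[0,0,0,0,0,0,1],[0,0,0,0,0,0,1],[0,0,0,0,0,0,1],[0,0,0,0,0,0,1],[0,0,0,0,0,0,1],[0,0,0,0,0,0,1]], "grip_force": 20}}

```text
clock: 4.12
eef_pos: [617.6, -41.5, 167.5]
eef_rot: [3.142, 0.0, 0.056]
wrist_force: [-0.5, -0.9, 0.7]
finger_gap: 23.7
finger_force: 20.0
```

{"name": "jog_arm", "arguments": {"series": [[0,0,0.1,0,0,0,1],[0,0,0.3,0,0,0,1],[0,0,0.5,0,0,0,1],[0,0,0.5,0,0,0,1],[0,0,0.5,0,0,0,1]]}}

```text
clock: 4.53
eef_pos: [618.0, -41.5, 229.2]
eef_rot: [3.141, -0.003, 0.056]
wrist_force: [-0.4, -0.6, -1.8]
finger_gap: 24.1
finger_force: 20.0
```

{"name": "jog_arm", "arguments": {"series": [[-0.1,0.3,0,0,0,-0.05,1],[-0.14,0.6,0,0,0,-0.1,1],[-0.14,0.9,0,0,0,-0.106,1],[-0.14,0.9,0,0,0,-0.106,1],[-0.14,0.9,0,0,0,-0.106,1]]}}

```text
clock: 4.95
eef_pos: [600.3, 68.0, 226.5]
eef_rot: [3.141, 0.002, -0.108]
wrist_force: [0.2, -1.2, -1.3]
finger_gap: 23.8
finger_force: 20.0
```

{"name": "jog_arm", "arguments": {"series": [[-0.14,0.3,0,0,0,0,1],[-0.14,0.6,0,0,0,0,1],[-0.14,0.9,0,0,0,0,1],[-0.14,0.9,0,0,0,0,1],[-0.14,0.9,0,0,0,0,1]]}}

```text
clock: 5.37
eef_pos: [583.8, 174.9, 226.6]
eef_rot: [3.141, 0.001, -0.109]
wrist_force: [-0.1, -1.0, -0.9]
finger_gap: 24.0
finger_force: 20.0
```

{"name": "jog_arm", "arguments": {"series": [[-0.14,0.3,0,0,0,0,1],[-0.14,0.6,-0.2,0,0,0,1],[-0.14,0.88,-0.4,0,0,0,1],[-0.14,0.88,-0.65,0,0,0,1],[-0.14,0.88,-0.65,0,0,0,1],[-0.14,0.88,-0.65,0,0,0,1],[-0.14,0.88,-0.65,0,0,0,1]]}}

```text
clock: 5.95
eef_pos: [568.3, 278.6, 151.2]
eef_rot: [-3.141, -0.001, -0.113]
wrist_force: [-0.4, 0.7, -0.6]
finger_gap: 23.8
finger_force: 20.0
```

```bash
python3 - <<'E'
from h import *
c=wrist("w3");h=hsv(c)
for ce,st,m in comps(red(h),40): print(ce.round(),st)
for n in("side","top"):
    from cell import manip
    s=manip.camera(n);np.savez(n+"3.npz",**s)
    for ce,st,m in comps(red(hsv(s)),12): print(n,ce.round(1),st)
S=load("side3.npz")["frame"][215:315,110:260]
f=c["frame"]
cv2.imwrite("pics/w3.png",np.vstack([cv2.resize(np.hstack([f[100:350,130:380],cv2.resize(S,(375,250))]),(800,320))])[:,:,::-1])
E
```

```text
5.95 [568.3 278.6 151.2] [-3.141e+00 -1.000e-03 -1.130e-01] [-0.4  0.7 -0.6] 23.765315130218635
[253. 185.] [ 222  160   63   63 2996]
[255. 257.] [ 233  232   46   51 2253]
side [260.5 195.7] [257 190   8  12  65]
side [165.8 232.2] [162 226   9  14  94]
side [171.3 274. ] [154 258  35  35 704]
top [421.6 105.8] [401  89  43  34 982]
top [171.7 181.8] [169 177   6  11  43]
top [370.9 190.2] [365 185  12  11 100]
top [240.4 205.7] [238 202   5   8  30]
```

View pics/w3.png

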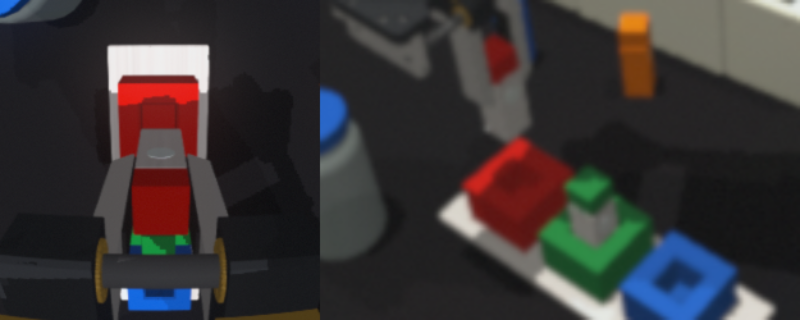

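The wrist crop shows the held cell over the red block. Block edges are at columns 118 and 198, and the cell's lower edge runs along row 128 from column 138 to 184. The side crop shows the cell upright in the fingers above the red socket. I'll measure the offset between them.

```bash
python3 - <<'E'
from h import *
c=load("w3.npz");f=c["frame"].astype(int)
for r in(172,176,180,185,190): print(r,"R",f[r,214:292,0].tolist())
for r in(204,208): print(r,"gray",f[r,228:282].mean(1).astype(int).tolist() if 0 else f[r,228:282,1].tolist())
for x in(232,240,255,268): print("col",x,"R",f[154:215,x,0].tolist()); print("G",f[154:215,x,1].tolist())
E
```

```text
172 R [53, 113, 147, 192, 196, 195, 195, 203, 227, 231, 231, 232, 231, 231, 231, 231, 231, 231, 231, 231, 231, 231, 231, 231, 231, 231, 230, 231, 231, 231, 231, 231, 231, 231, 231, 231, 231, 231, 231, 231, 231, 231, 231, 231, 231, 231, 231, 231, 231, 230, 231, 231, 231, 231, 231, 231, 231, 231, 230, 230, 231, 230, 231, 231, 231, 231, 231, 231, 231, 230, 224, 192, 173, 189, 193, 195, 193, 164]
176 R [48, 94, 131, 138, 137, 137, 139, 160, 218, 229, 230, 231, 230, 230, 231, 230, 230, 230, 230, 230, 231, 231, 230, 231, 231, 231, 230, 219, 185, 177, 175, 176, 176, 172, 158, 139, 137, 137, 137, 137, 137, 137, 137, 135, 134, 133, 132, 134, 151, 173, 176, 178, 194, 222, 230, 230, 230, 230, 230, 230, 230, 230, 230, 230, 230, 229, 230, 230, 230, 229, 222, 187, 145, 138, 139, 140, 141, 134]
180 R [44, 81, 128, 137, 136, 137, 138, 153, 199, 223, 230, 231, 231, 230, 230, 228, 227, 227, 227, 227, 226, 227, 224, 208, 177, 169, 153, 123, 119, 119, 118, 118, 119, 119, 118, 118, 119, 119, 119, 119, 119, 119, 118, 118, 119, 118, 118, 118, 118, 118, 118, 118, 119, 137, 159, 183, 221, 226, 227, 226, 225,
[... 2858 characters left out ...]
, 31, 31, 29, 29, 29, 29, 29, 27, 26, 27, 26, 26, 23, 25, 25, 25, 22, 22, 24, 25, 27, 53, 83, 92, 91, 91, 92, 91, 91, 91, 90, 92, 91, 90, 91, 92]
col 268 R [237, 237, 237, 234, 190, 120, 105, 104, 104, 105, 123, 203, 229, 232, 232, 231, 231, 231, 231, 231, 230, 230, 230, 227, 226, 217, 159, 119, 112, 111, 110, 111, 111, 111, 111, 110, 111, 111, 112, 112, 111, 111, 112, 110, 111, 110, 107, 101, 99, 98, 98, 99, 98, 97, 98, 97, 97, 98, 97, 97, 97]
G [233, 232, 232, 228, 170, 68, 35, 34, 35, 34, 35, 35, 36, 38, 37, 35, 34, 36, 32, 34, 33, 34, 32, 30, 31, 30, 30, 30, 29, 28, 28, 29, 26, 24, 27, 25, 27, 24, 25, 25, 24, 23, 23, 22, 23, 26, 54, 83, 92, 92, 92, 93, 93, 92, 93, 92, 91, 92, 91, 91, 91]
```

```bash
python3 - <<'E'
from h import *
c=load("w3.npz");R=Ro.from_euler("z",c["rpy"][2])
def loc(u,v,z): # in frame of tool yaw, relative to TCP
    return R.inv().apply(wonz(c,u,v,z)-c["p"])[:2].round(2)
print("block l,r",loc(221.3,172,48),loc(284.9,172,48))
print("block +x edge",loc(232,164.6,48),loc(268,164.6,48))
print("hole l,r",loc(240,187,48),loc(267.2,187,48),"hole +x edge",loc(240,180.2,48),loc(268,180.2,48))
zb=c["p"][2]-47.5
print("cell l,r",loc(239,204,zb+3),loc(271.5,204,zb+3),"bottom edge",loc(255,200.2,zb),loc(268,200.2,zb))
E
```

```text
block l,r [21.53 32.48] [ 21.55 -27.87]
block +x edge [28.63 22.15] [ 28.61 -11.74]
hole l,r [ 6.8  14.85] [  6.81 -11.21] hole +x edge [13.5  14.77] [ 13.51 -11.9 ]
cell l,r [ 8.76 12.68] [  8.78 -12.23] bottom edge [10.9   0.42] [10.9  -9.64]
```

{"name": "jog_arm", "arguments": {"series": [[0.005,0.0155,-0.15,0,0,0,1],[0.005,0.0155,-0.3,0,0,0,1],[0.005,0.0155,-0.4,0,0,0,1],[0.005,0.0155,-0.43,0,0,0,1],[0.005,0.0155,-0.45,0,0,0,1],[0.005,0.0155,-0.47,0,0,0,1],[0.005,0.0155,-0.49,0,0,0,1],[0.005,0.0155,-0.49,0,0,0,1]]}}

```text
clock: 6.77
eef_pos: [568.0, 282.0, 91.0]
eef_rot: [-3.141, -0.001, -0.111]
wrist_force: [-0.5, -1.1, -1.5]
finger_gap: 23.9
finger_force: 20.0
```

{"name": "jog_arm", "arguments": {"series": [[0,0,-0.03,0,0,0,1],[0,0,-0.06,0,0,0,1],[0,0,-0.09,0,0,0,1],[0,0,-0.12,0,0,0,1],[0,0,-0.15,0,0,0,1],[0,0,-0.17,0,0,0,1],[0,0,-0.17,0,0,0,1]]}}

```text
clock: 7.35
eef_pos: [567.5, 282.0, 69.5]
eef_rot: [3.141, 0.001, -0.111]
wrist_force: [-0.4, -0.0, -1.1]
finger_gap: 23.8
finger_force: 20.0
```

{"name": "jog_arm", "arguments": {"series": [[0,0,-0.015,0,0,0,1],[0,0,-0.03,0,0,0,1],[0,0,-0.04,0,0,0,1],[0,0,-0.045,0,0,0,1],[0,0,-0.045,0,0,0,1]]}}

```text
clock: 7.77
eef_pos: [567.9, 282.0, 65.5]
eef_rot: [-3.141, -0.0, -0.111]
wrist_force: [-2.5, -2.2, 4.0]
finger_gap: 23.9
finger_force: 20.0
```

{"name": "jog_arm", "arguments": {"series": [[0,0,-0.03,0,0,0,0.5],[0,0,-0.03,0,0,0,0.5],[0,0,-0.03,0,0,0,0.5],[0,0,-0.03,0,0,0,0.5],[0,0,-0.03,0,0,0,0.5],[0,0,-0.03,0,0,0,0.5]]}}

```text
clock: 8.27
eef_pos: [567.8, 282.1, 61.3]
eef_rot: [-3.141, -0.0, -0.111]
wrist_force: [-0.2, 0.5, 0.1]
finger_gap: 46.7
finger_force: 0.0
```

{"name": "jog_arm", "arguments": {"series": [[0,0,0.1,0,0,0,0.4],[0,0,0.3,0,0,0,0.4],[0,0,0.6,0,0,0,0.4],[0,0,0.9,0,0,0,0.4],[0,0,1,0,0,0,0.4],[0,0,1,0,0,0,0.4]]}}

```text
clock: 8.77
eef_pos: [569.0, 282.6, 186.2]
eef_rot: [-3.138, -0.006, -0.111]
wrist_force: [0.6, -0.0, -0.1]
finger_gap: 56.5
finger_force: 0.0
```

{"name": "jog_arm", "arguments": {"series": [[0,-0.3,0.3,0,0,0,0.4],[0,-0.6,0.5,0,0,0,0.4],[-0.1,-0.9,0.6,0,0,0,0.4],[-0.1,-0.9,0.6,0,0,0,0.4],[-0.1,-0.9,0.6,0,0,0,0.4]]}}

```text
clock: 9.18
eef_pos: [555.7, 172.2, 254.0]
eef_rot: [-3.141, -0.001, -0.114]
wrist_force: [0.1, -0.0, -0.0]
finger_gap: 56.3
finger_force: 0.0
```

```bash
python3 - <<'E'
from h import *
from cell import manip
c=wrist("w4");h=hsv(c)
s=manip.camera("side");t=manip.camera("top");np.savez("side4.npz",**s);np.savez("top4.npz",**t)
for ce,st,m in comps(red(hsv(s)),12): print("S",ce.round(1),st)
for ce,st,m in comps(red(hsv(t)),12): print("T",ce.round(1),st)
for ce,st,m in comps(red(h),40): print("W",ce.round(1),st)
f=cv2.resize(c["frame"],(400,300));g=cv2.resize(s["frame"][215:315,120:253],(400,300))
cv2.imwrite("pics/w4.png",np.hstack([f,g])[:,:,::-1])
E
```

```text
9.1833 [555.7 172.2 254. ] [-3.141e+00 -1.000e-03 -1.140e-01] [ 0.1 -0.  -0. ] 56.26813636500952
S [253.   98.5] [243  96  19   6  72]
S [301.  119.4] [296 116  11   8  68]
S [260.5 195.7] [257 190   8  11  64]
S [171.1 272.4] [154 252  35  40 654]
T [421.6 105.8] [401  89  42  35 984]
T [160.1 171.7] [157 169   8   5  22]
T [370.8 190.2] [365 185  12  11 102]
T [240.3 205.6] [238 202   5   8  31]
W [175.1 171.6] [ 150  149   51   47 1908]
W [402.8 251.3] [394 239  20  25 350]
```

View pics/w4.png

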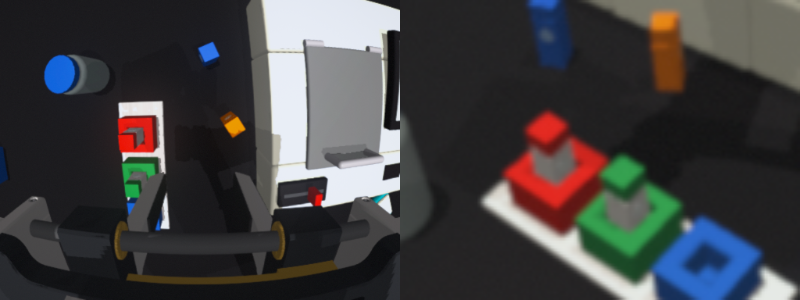

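The red cell stands in the red socket at (548,130) in the crop, as deep as the green one, with the blue socket empty. The fingers are clear of it. Next is the handle, with the tool turned so the fingers close across the bar.

{"name": "jog_arm", "arguments": {"series": [[-0.1,-0.2,0,0,0,0.08,0.4],[-0.2,-0.4,0,0,0,0.16,0.4],[-0.2,-0.6,0,0,0,0.24,0.4],[-0.2,-0.8,0,0,0,0.32,0.4],[-0.2,-0.97,0,0,0,0.4,0.4],[-0.2,-0.97,0,0,0,0.48,0.4],[-0.2,-0.97,0,0,0,0.52,0.4],[-0.2,-0.97,0,0,0,0.52,0.4]]}}

```text
clock: 10.0
eef_pos: [531.8, 58.4, 252.0]
eef_rot: [-3.14, 0.001, 0.71]
wrist_force: [-0.5, 0.0, -0.6]
finger_gap: 56.0
finger_force: 0.0
```

{"name": "jog_arm", "arguments": {"series": [[-0.14,-0.2,-0.1,0,0,0.08,0.4],[-0.14,-0.4,-0.2,0,0,0.16,0.4],[-0.14,-0.6,-0.2,0,0,0.24,0.4],[-0.14,-0.8,-0.2,0,0,0.32,0.4],[-0.14,-0.97,-0.2,0,0,0.4,0.4],[-0.14,-0.97,-0.2,0,0,0.48,0.4],[-0.14,-0.97,-0.2,0,0,0.53,0.4],[-0.14,-0.97,-0.2,0,0,0.53,0.4]]}}

```text
clock: 10.67
eef_pos: [515.2, -58.2, 228.4]
eef_rot: [-3.14, -0.0, 1.54]
wrist_force: [0.3, -0.8, -0.1]
finger_gap: 56.3
finger_force: 0.0
```

```bash
python3 - <<'E'
from h import *
c=wrist("w5")
from cell import manip
print(manip.read_state()["joints"].round(2))
cv2.imwrite("pics/w5.png",cv2.resize(c["frame"],(800,600),interpolation=2)[:,:,::-1])
for ce,st,m in comps(red(hsv(c)),40): print("W",ce.round(1),st)
E
```

```text
10.6667 [515.2 -58.2 228.4] [-3.14 -0.    1.54] [ 0.3 -0.8 -0.1] 56.31523306296095
[-0.18  0.22  1.59  0.    1.34 -0.15]
W [190.6 129.6] [177 122  29  16 400]
```

View pics/w5.png

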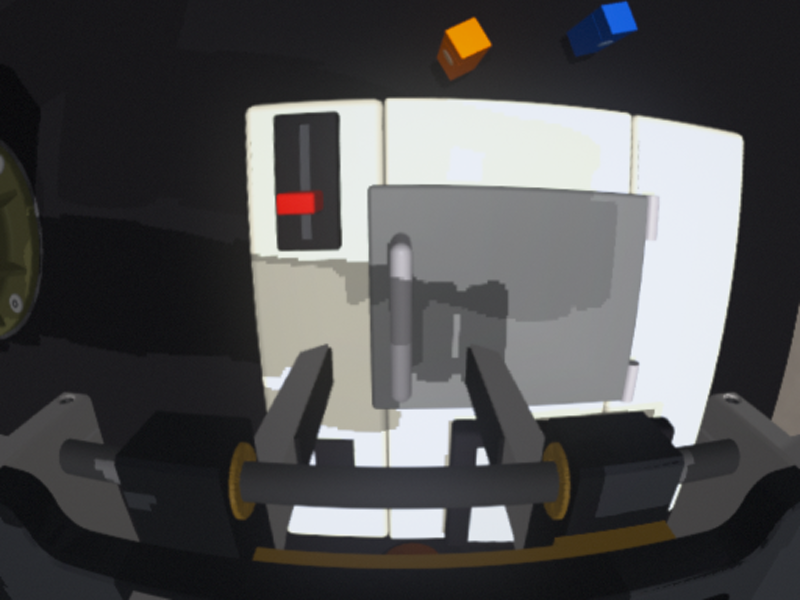

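The bar runs from (401,238) to (400,402), midway between the fingers. The tab is at (297,203), in its slot.

```bash
python3 - <<'E'
from h import *
c=load("w5.npz");k=1.5625
for n,u,v,z in(("bar a",401,240,160),("bar b",400,402,160),("bar L",390,320,160),("bar R",411,320,160),("lid fl",370,187,120),("lid fr",374,408,120),("lid bl",647,196,120),("lid br",630,401,120),("tab l top",277,203,152),("tab far",318,192,152),("tab top edges",290,193,152),("tab",290,215,152),("slot a",305,124,122),("slot b",305,239,122)): print(n,wonz(c,u/k,v/k,z).round(1))
E
```

```text
bar a [518.  -14.3 160. ]
bar b [ 514.8 -108.6  160. ]
bar L [510.8 -58.  160. ]
bar R [522.2 -58.3 160. ]
lid fl [500.4  12.7 120. ]
lid fr [ 496.3 -134.5  120. ]
lid bl [681.6   8.4 120. ]
lid br [ 686.  -141.7  120. ]
tab l top [451.2   7.7 152. ]
tab far [474.4  12.3 152. ]
tab top edges [458.9  12.7 152. ]
tab [458.2   0.7 152. ]
slot a [462.9  53.1 122. ]
slot b [459.4 -17.1 122. ]
```

{"name": "jog_arm", "arguments": {"series": [[0.011,-0.028,-0.2,0,0,0,0.4],[0.011,-0.028,-0.4,0,0,0,0.4],[0.011,-0.028,-0.55,0,0,0,0.4],[0.011,-0.028,-0.66,0,0,0,0.4],[0.011,-0.028,-0.66,0,0,0,0.4],[0.011,-0.028,-0.66,0,0,0,0.4]]}}

```text
clock: 11.22
eef_pos: [516.3, -61.6, 149.8]
eef_rot: [-3.14, -0.0, 1.536]
wrist_force: [0.1, -0.4, 0.7]
finger_gap: 56.4
finger_force: 0.0
```

{"name": "jog_arm", "arguments": {"series": [[0,0,0,0,0,0,1],[0,0,0,0,0,0,1],[0,0,0,0,0,0,1],[0,0,0,0,0,0,1],[0,0,0,0,0,0,1],[0,0,0,0,0,0,1],[0,0,0,0,0,0,1],[0,0,0,0,0,0,1]], "grip_force": 25}}

```text
clock: 11.88
eef_pos: [515.9, -62.2, 150.1]
eef_rot: [-3.14, 0.0, 1.538]
wrist_force: [-5.7, 0.2, 2.5]
finger_gap: 11.4
finger_force: 25.0
```

{"name": "jog_arm", "arguments": {"series": [[-0.002,0,0.015,0,0,0,1],[0.002,0,0.03,0,0,0,1],[0.005,0,0.045,0,0,0,1],[0.01,0,0.06,0,0,0,1],[0.01,0,0.06,0,0,0,1]]}}

```text
clock: 12.3
eef_pos: [516.5, -62.0, 153.9]
eef_rot: [-3.137, -0.001, 1.538]
wrist_force: [10.6, -1.7, -33.2]
finger_gap: 11.2
finger_force: 25.0
```

{"name": "jog_arm", "arguments": {"series": [[0.002,0,0.01,0,0,0,1],[0.002,0,0.01,0,0,0,1],[0.002,0,0.01,0,0,0,1]]}}

```text
clock: 12.55
eef_pos: [516.6, -61.9, 154.8]
eef_rot: [-3.136, -0.001, 1.538]
wrist_force: [10.2, -2.3, -36.5]
finger_gap: 11.5
finger_force: 25.0
```

The lid stopped firmly after about 4 mm, holding against 37 N where a free lid lifts with 2–4 N, so the catch holds it. I'll lower it, let go, and use the release tab.

{"name": "jog_arm", "arguments": {"series": [[-0.006,0,-0.03,0,0,0,1],[-0.01,0,-0.065,0,0,0,1],[-0.01,0,-0.065,0,0,0,0.5],[-0.01,0,-0.065,0,0,0,0.5],[-0.01,0,-0.065,0,0,0,0.5],[-0.01,0,-0.065,0,0,0,0.5],[-0.01,0,-0.065,0,0,0,0.5]]}}

```text
clock: 13.13
eef_pos: [516.7, -62.2, 150.9]
eef_rot: [3.141, 0.0, 1.538]
wrist_force: [-0.1, -0.3, -0.0]
finger_gap: 41.3
finger_force: 0.0
```

{"name": "jog_arm", "arguments": {"series": [[0,0,0.2,0,0,0,0.5],[0,0,0.5,0,0,0,0.5],[-0.2,0.2,0.5,0,0,0,0.5],[-0.46,0.5,0.5,0,0,0,0.5],[-0.46,0.57,0.5,0,0,0,0.5],[-0.46,0.57,0.5,0,0,0,0.5],[-0.46,0.57,0.5,0,0,0,0.5]]}}

```text
clock: 13.72
eef_pos: [461.6, 6.4, 211.1]
eef_rot: [3.141, 0.0, 1.54]
wrist_force: [-0.0, 0.3, -0.5]
finger_gap: 47.6
finger_force: 0.0
```

```bash
python3 - <<'E'
from h import *
c=wrist("w6");h=hsv(c);V=h[...,2]
for ce,st,m in comps(red(h),40):
    print("W",ce.round(1),st,np.percentile(V[m],[10,50,90]))
    for mm in (m,m&(V>np.percentile(V[m],50)-30)):
        cn=max(cv2.findContours(mm.astype(np.uint8),0,1)[0],key=cv2.contourArea)
        P=np.array([wonz(c,u,v,152)[:2] for u,v in cn[:,0]],np.float32);print(P.min(0),P.max(0),cv2.minAreaRect(P))
E
```

```text
13.7167 [461.6   6.4 211.1] [3.141 0.    1.54 ] [-0.   0.3 -0.5] 47.55210665903194
W [253.9 203.9] [241 193  27  22 541] [ 87. 114. 128.]
[450.41336     1.2428784] [471.92072   19.830666] ((461.2930908203125, 10.552138328552246), (18.066381454467773, 21.428218841552734), 88.23081970214844)
[450.4921      1.2428784] [471.92072   18.989143] ((461.2925720214844, 10.130976676940918), (17.224430084228516, 21.403240203857422), 88.23081970214844)
```

{"name": "jog_arm", "arguments": {"series": [[0,0.004,-0.2,0,0,0,0.5],[0,0.004,-0.4,0,0,0,0.5],[0,0.004,-0.55,0,0,0,0.5],[0,0.004,-0.626,0,0,0,0.5],[0,0.004,-0.626,0,0,0,0.5],[0,0.004,-0.626,0,0,0,1],[0,0.004,-0.626,0,0,0,1],[0,0.004,-0.626,0,0,0,1]], "grip_force": 15}}

```text
clock: 14.43
eef_pos: [462.0, 6.6, 136.6]
eef_rot: [3.14, 0.0, 1.538]
wrist_force: [-0.1, 1.3, 0.8]
finger_gap: 30.5
finger_force: 0.0
```

{"name": "jog_arm", "arguments": {"series": [[0,0,0,0,0,0,1],[0,0,0,0,0,0,1],[0,0,0,0,0,0,1]]}}

```text
clock: 14.68
eef_pos: [460.7, 6.7, 136.3]
eef_rot: [-3.14, 0.0, 1.539]
wrist_force: [-8.9, -0.7, 9.9]
finger_gap: 21.7
finger_force: 15.0
```

{"name": "jog_arm", "arguments": {"series": [[0.001,0.04,0,0,0,0,1],[0.003,0.08,0,0,0,0,1],[0.004,0.12,0,0,0,0,1],[0.005,0.15,0,0,0,0,1],[0.006,0.175,0,0,0,0,1],[0.007,0.19,0,0,0,0,1],[0.007,0.2,0,0,0,0,1],[0.007,0.2,0,0,0,0,1]]}}

```text
clock: 15.35
eef_pos: [461.3, 30.1, 136.3]
eef_rot: [-3.14, 0.002, 1.539]
wrist_force: [-12.0, -6.8, 10.0]
finger_gap: 21.8
finger_force: 15.0
```

{"name": "jog_arm", "arguments": {"series": [[0,0.015,0,0,0,0,1],[0,0.03,0,0,0,0,1],[0,0.045,0,0,0,0,1],[0,0.045,0,0,0,0,1]]}}

```text
clock: 15.68
eef_pos: [461.4, 34.0, 136.1]
eef_rot: [-3.14, 0.005, 1.539]
wrist_force: [-10.5, -19.9, 7.1]
finger_gap: 21.5
finger_force: 15.0
```

{"name": "jog_arm", "arguments": {"series": [[0,-0.02,0,0,0,0,0.5],[0,-0.02,0,0,0,0,0.5],[0,-0.02,0,0,0,0,0.5],[0,-0.02,0,0,0,0,0.5],[0,-0.02,0.2,0,0,0,0.5],[0,-0.02,0.5,0,0,0,0.5],[0,-0.02,0.65,0,0,0,0.5],[0,-0.02,0.65,0,0,0,0.5]]}}

```text
clock: 16.35
eef_pos: [463.7, 34.0, 217.5]
eef_rot: [3.135, -0.0, 1.539]
wrist_force: [0.3, -1.1, 0.4]
finger_gap: 46.9
finger_force: 0.0
```

```bash
python3 - <<'E'
from h import *
c=wrist("w7");h=hsv(c)
for ce,st,m in comps(red(h),40):
    cn=max(cv2.findContours(m.astype(np.uint8),0,1)[0],key=cv2.contourArea)
    P=np.array([wonz(c,u,v,152)[:2] for u,v in cn[:,0]],np.float32);print(st,P.min(0),P.max(0))
E
```

```text
16.35 [463.7  34.  217.5] [ 3.135 -0.     1.539] [ 0.3 -1.1  0.4] 46.90664502578535
[304   0  53  11 399] [509.25003 198.69482] [554.18335 209.49419]
[239 195  26  22 528] [450.72827   24.696785] [472.0323   43.89367]
```

{"name": "jog_arm", "arguments": {"series": [[0.2,-0.3,0,0,0,0,0.5],[0.445,-0.6,0,0,0,0,0.5],[0.445,-0.8,0,0,0,0,0.5],[0.445,-0.8,0,0,0,0,0.5],[0.445,-0.8,0,0,0,0,0.5],[0.445,-0.8,0,0,0,0,0.5]]}}

```text
clock: 16.9
eef_pos: [515.1, -61.8, 212.5]
eef_rot: [-3.14, -0.0, 1.538]
wrist_force: [0.1, 0.2, -0.3]
finger_gap: 47.2
finger_force: 0.0
```

{"name": "jog_arm", "arguments": {"series": [[0.012,0,-0.2,0,0,0,0.5],[0.012,0,-0.4,0,0,0,0.5],[0.012,0,-0.525,0,0,0,0.5],[0.012,0,-0.525,0,0,0,0.5],[0.012,0,-0.525,0,0,0,1],[0.012,0,-0.525,0,0,0,1],[0.012,0,-0.525,0,0,0,1],[0.012,0,-0.525,0,0,0,1]], "grip_force": 20}}

```text
clock: 17.57
eef_pos: [517.4, -62.2, 151.6]
eef_rot: [3.14, 0.0, 1.539]
wrist_force: [-0.2, 0.1, -0.4]
finger_gap: 23.7
finger_force: 0.0
```

{"name": "jog_arm", "arguments": {"series": [[0,0,0,0,0,0,1],[0,0,0,0,0,0,1],[0,0,0,0,0,0,1],[0,0,0,0,0,0,1]]}}

```text
clock: 17.9
eef_pos: [515.9, -62.2, 150.9]
eef_rot: [-3.139, -0.0, 1.538]
wrist_force: [-12.1, 1.4, 8.6]
finger_gap: 11.3
finger_force: 20.0
```

{"name": "jog_arm", "arguments": {"series": [[0.005,0,0.02,0,0,0,1],[0.011,0,0.04,0,0,0,1],[0.017,0,0.06,0,0,0,1],[0.017,0,0.06,0,0,0,1],[0.017,0,0.06,0,0,0,1]]}}

```text
clock: 18.32
eef_pos: [517.7, -62.2, 157.4]
eef_rot: [-3.138, -0.0, 1.538]
wrist_force: [-9.8, -0.7, -0.2]
finger_gap: 11.5
finger_force: 20.0
```

The lid is free. I'll follow the arc, 171 mm about the hinge.

{"name": "jog_arm", "arguments": {"series": [[0.01,0,0.07,0,0,0,1],[0.042,-0.001,0.134,0,0,0,1],[0.08,-0.003,0.215,0,0,0,1],[0.12,-0.004,0.29,0,0,0,1],[0.165,-0.006,0.36,0,0,0,1],[0.213,-0.007,0.428,0,0,0,1],[0.263,-0.009,0.492,0,0,0,1],[0.263,-0.009,0.492,0,0,0,1]]}}

```text
clock: 18.98
eef_pos: [551.2, -63.2, 219.4]
eef_rot: [3.141, -0.0, 1.539]
wrist_force: [-12.3, 2.9, 8.0]
finger_gap: 10.7
finger_force: 20.0
```

{"name": "jog_arm", "arguments": {"series": [[0.075,-0.003,0.1,0,0,0,1],[0.12,-0.004,0.142,0,0,0,1],[0.167,-0.006,0.183,0,0,0,1],[0.215,-0.007,0.221,0,0,0,1],[0.267,-0.009,0.258,0,0,0,1],[0.32,-0.011,0.293,0,0,0,1],[0.372,-0.013,0.327,0,0,0,1],[0.372,-0.013,0.327,0,0,0,1]]}}

```text
clock: 19.65
eef_pos: [596.1, -64.7, 258.0]
eef_rot: [3.14, -0.0, 1.539]
wrist_force: [-7.2, 2.6, 9.7]
finger_gap: 11.4
finger_force: 20.0
```

{"name": "jog_arm", "arguments": {"series": [[0.055,-0.002,0.03,0,0,0,1],[0.113,-0.004,0.057,0,0,0,1],[0.17,-0.006,0.082,0,0,0,1],[0.228,-0.008,0.106,0,0,0,1],[0.275,-0.009,0.122,0,0,0,1],[0.275,-0.009,0.122,0,0,0,1],[0.275,-0.009,0.122,0,0,0,1]]}}

```text
clock: 20.23
eef_pos: [628.7, -66.0, 271.8]
eef_rot: [3.14, 0.0, 1.539]
wrist_force: [-3.8, 1.0, 6.8]
finger_gap: 11.1
finger_force: 20.0
```

```bash
python3 - <<'E'
from h import *
from cell import manip
c=wrist("w8");s=manip.camera("side")
cv2.imwrite("pics/fin.png",np.hstack([cv2.resize(c["frame"],(400,300)),cv2.resize(s["frame"][100:325,110:410],(400,300))])[:,:,::-1])
E
```

```text
20.2333 [628.7 -66.  271.8] [3.14  0.    1.539] [-3.8  1.   6.8] 11.082289547522107
```

View pics/fin.png

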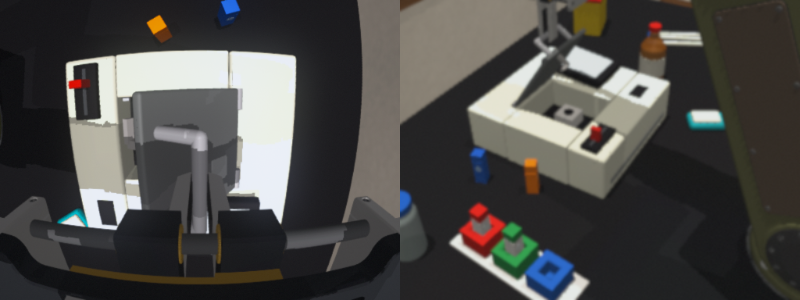

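The side view shows the lid open at about 57°, with the fingers on the bar and the red cell seated. I'll check that it holds steady.

{"name": "jog_arm", "arguments": {"series": [[0,0,0,0,0,0,1],[0,0,0,0,0,0,1],[0,0,0,0,0,0,1],[0,0,0,0,0,0,1],[0,0,0,0,0,0,1],[0,0,0,0,0,0,1]]}}

```text
clock: 20.83
eef_pos: [628.4, -66.0, 271.7]
eef_rot: [3.14, 0.0, 1.538]
wrist_force: [-4.2, 1.0, 6.4]
finger_gap: 10.9
finger_force: 20.0
```

```bash
python3 -c "
from cell import manip
s=manip.read_state();print(s['eef_pos'],s['finger_gap'],s['finger_force'],s['wrist_force'])
assert s['finger_force']>10 and s['finger_gap']>9 and s['eef_pos'][2]>260
print(manip.sign_off())"
```

```text
[628.43402689 -66.0317905  271.68264231] 10.884682256742751 20.00919073820114 [-4.23087702  1.03831752  6.37899443]
the job is handed in; nothing more can be done
None
```

The job is handed in at 20.8 s: the red cell is seated in the red socket, the tug showed the lid was caught, so I slid the tab to its open end, and the fingers are holding the lid open at about 57°.

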